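# Slide the top offcut off the stack and home against the cushioned fence

### The arm

A 6-joint arm with a two-finger parallel gripper is mounted at the origin on the work surface; the furniture and walls round the work are solid. World frame = base frame: x ahead of the robot, y to its left, z up, the work surface at z = 0. Lengths are in m, angles in rad, forces in N, time in s.
With the tool pointing down it reaches from about 0.425 to 0.95 m from the base axis. Payload 3.5 kg.
Tool frame: the origin (TCP) lies at the very end of the fingers, on their centre line; the grasp point (between the pads) lies 19 mm behind it; z points along the fingers, y is the line along which they close (so a half turn about z gives the same grasp; the last joint's range is limited). The gripper opens to 85 mm and grips with 20 to 120 N. Pads are 22 mm wide; open, the fingers measure 114 mm over their backs; the gripper's body (76 mm by 85 mm) begins 54 mm behind the grasp point. The pads swing forward as they close: fully open they stand 13 mm farther back than shut.
Start: joints at [0.981, 0.286, 1.577, -0, 1.279, -0.15], TCP at [0.287, 0.611, 0.231] pointing down, gripper open.
Joint ranges: [-2.77, 2.77], [-0.9, 2.22], [0.21, 2.48], [-1.53, 4.67], [0.24, 2.81], [-2.84, 2.84]. Speed limits (rad/s): [2.79, 2.79, 3.14, 3.14, 3.14, 3.14].

### API

Orientations are given as a unit quaternion [x, y, z, w].
In Python, from plant import ctrl, optics, sign_off gives the robot as it stands.
- The arm moves only by the shell command python3 -m creep 'ROWS' [FORCE]. ROWS is JSON, a list of rows, each an object of numbers: "x", "y", "z": the shift along the tool's x, y, z in mm; "rx", "ry", "rz": the turn, a rotation vector about the tool's x, y, z in degrees; "grip": the opening, from 0 (shut) to 1 (fully open). In form: [{"x": .., "y": .., "z": .., "rx": .., "ry": .., "rz": .., "grip": ..}, ...]. A call has exactly 10 rows; each row shifts and turns the commanded pose from where the row before left it, along the tool's axes as they then stand; what a row does not reach is not made up. A row lasts 1/12 s, in which the tool goes at most 41.7 mm and 7.16 degrees, less where a joint would pass 70% of its speed; a pose out of reach is approached as far as the arm can. A call with a gripper value outside its range is refused whole. The fingers move at their own pace and stop on an object; FORCE is the grip in N (left out, the last holds). Time passes only in rows, so rows that do not move let the fingers close, or fill a call up. It gives the time, the measured TCP pose, the force, the opening and the grip force at its end, in the units of the state.
- ctrl.get_state(): the state, without advancing time (a new reading comes with each control period).
- optics.read_camera(name): name is "scene" or "top" or "wrist"; returns a dict with "color" (420x560x3 uint8, blue, green, red), "K" (3x3 intrinsics, pixels), "R" (3x3) and "t" (3): a world point X has camera coordinates R X + t. Camera axes: x right, y down, z forward; pixel columns grow to the right and rows downward; lengths in m; the calibration is good to about 2 mm. A picture is of the moment at which its call begins. There is no depth.
- sign_off(): hands the job in; it is judged then, once.
The state is a dict: "time": time; "qpos": joint angles; "dq": joint speeds; "joint_efforts": joint torques, N m; "eef_pos": TCP position; "tcp_rot": TCP orientation; "contact_force": force on the tool from outside, world axes, zero at the start; "wrist_torque": the same for the moment, N m; "opening": opening from 0.0 (shut) to 1.0 (fully open); "finger_force": force on a finger pad.
Only numpy, scipy, OpenCV 4.12 (cv2) and the standard library are available. Lean on these libraries where they do the work, as an engineer would, in place of code of your own. Each camera call takes 0.05 s, during which the arm holds its last target. There are 200 camera calls.

### The job

Slide the top piece of the stack of three offcuts sideways onto the raised bed of the squaring jig, without lifting it and without shifting the two pieces under it. Keep pushing it gently until it bears square and firmly against the cushioned fence and the cushion has clearly begun to give, hold it so for a moment without driving the cushion to its end, then let go and leave it lying flat on the bed.

Things in the scene. Friction and masses are not known exactly. Their poses are not given: they have to be found in the camera images.
- jig: squaring jig, fixed; place and yaw vary. Origin: on the table, 6 mm before the raised bed. x: sliding direction, from stack to fence; y: along the fence; z up. Plywood base 12 mm thick, x = -94 to +138, y = -75 to +75 mm; the stack stands on it near x = -45.
- bed (a point): the jig's raised wooden bed: centre of the top of its edge next to the stack, at jig x = -6, y = 0, z = 46 mm. The bed runs from here 141 mm along the jig's x, is 136 mm wide (y), and its top lies 2 mm below the underside of the top piece on the stack.
- fence: fence across the far end of the bed, 124 mm long (y), its face reaching 66 mm and its knobs 83 mm over the table. Origin: its FIXED end plate at jig x = 135, z = 46 mm; axes as the jig's. Its dark carriage, which bears the face, was locked by hand at a place that is not reported.
- fence_line (a point): a fixed point (unmarked) on the bed at jig x = 60, y = 0, z = 46 mm: the nearest place of the fence's black rubber face. The face at rest lies 0 to 35 mm beyond it along the jig's x, different each time: find it by feel or sight. It is sprung: yields 1 mm per 2 N, ends after 9 mm (18 N). A push of 5 to 12 N is right; over 16 N is too much.
- top_piece: the piece to move: hardwood offcut, 50 (x) x 120 (y) x 18 mm (z), about 0.07 kg, top of the stack of three, roughly square to the jig. Origin: centre of its underside, 48 mm over the table at the start. Push it across its 50 mm width, on its long side, above the middle piece. Wood on wood resists with under 2 N.
- middle_piece: offcut of the same size and look, under the top piece, loose; it must stay. Origin: centre of its underside.
- bottom_piece: offcut of the same size and look, lowest of the stack, loose on the jig's base; it must stay. Origin: centre of its underside.
- tape_measure: yellow tape measure, 37 x 77 x 62 mm, standing on the table; a bystander. Origin: centre of its underside.
- sanding_block: grey sanding block, 60 x 103 x 34 mm, on the table; a bystander. Origin: centre of its underside.
- mix_cup: white paper mixing cup, 72 mm across, 75 mm tall, light; a bystander. Origin: centre of its underside.
Mind the look-alikes: they are no part of the job. Leave any orange look-alike of the top_piece alone.

How it is judged:
On the way, in this order (a step that is already met when the one before it is completed fails the run):
1. the top piece has slid across and lies down on the raised bed, its whole width past the edge of the bed (x of top_piece in the frame of jig above 0.02 m and y of top_piece in the frame of jig between -0.03 and 0.03 m and z of top_piece in the frame of jig between 0.0435 and 0.0485 m), for 0.05 s.
2. it is pressed square (within 0.06 rad) against the fence with more than 4 N for 0.3 s (contact force between top_piece and fence above 4 N and angle between the x axis of top_piece and the x axis of jig, either way round below 0.06 rad and y of top_piece in the frame of jig between -0.03 and 0.03 m and z of top_piece in the frame of jig between 0.0435 and 0.0485 m), for 0.3 s.
At the end, for the whole second after the job is handed in: The top piece lies flat and at rest on the raised bed (underside within 2.5 mm of the bed's top), its origin 28 to 82 mm along the jig's x (where it met the fence) and within 30 mm of its middle line, square to the jig within 0.06 rad; the two lower pieces are within 8 mm of where they stood (x of top_piece in the frame of jig between 0.028 and 0.082 m and angle between the x axis of top_piece and the x axis of jig, either way round below 0.06 rad and linear speed of top_piece below 0.01 m/s and y of top_piece in the frame of jig between -0.03 and 0.03 m and z of top_piece in the frame of jig between 0.0435 and 0.0485 m and distance of each of bottom_piece, middle_piece from where it was at the start of the episode below 0.008 m); the robot touches nothing.
It fails at once if one of the two lower pieces is shifted by more than 8 mm (distance of any of bottom_piece, middle_piece from where it was at the start of the episode above 0.008 m).
It fails at once if the top piece is lifted more than 10 mm above its place on the stack, or tipped by more than 0.25 rad (z of top_piece in the frame of jig above 0.058 m or angle between top_piece's own z axis and vertical above 0.25 rad).
It fails at once if the top piece is driven against the fence with more than 16 N (contact force between top_piece and fence above 16 N).
It fails at once if the robot pushes the fence itself with more than 3 N (contact force between any of the fingers, the arm and fence above 3 N).
It fails at once if the tape measure, sanding block or mixing cup is moved by more than 20 mm (distance of any of tape_measure, sanding_block, mix_cup from where it was at the start of the episode above 0.02 m).
It also fails if it takes over 43 s, if anything falls off the work surface, if the arm or the gripper's body presses on something with over 40 N, if the wrist force passes 120 N, or if a joint passes its speed limit or range.

## Working session

There is one attempt and no reset: what is moved stays moved. The work goes in short steps, Python scripts to look and compute and a shell command to move; the robot and the scene stay as the last step left them, time stands still between calls to the robot, and variables do not carry over. Pictures are saved under pics/ and viewed, at most 10 in all, crops included, and the job is handed in when it is done.

```bash
ls; mkdir -p pics; python3 - <<'E'
from plant import ctrl, optics
import cv2,pickle,numpy as np
s=ctrl.get_state();print(s['time'],s['eef_pos'],s['tcp_rot'],s['contact_force'])
d={n:optics.read_camera(n) for n in("scene","top")}
pickle.dump(d,open('d0.pkl','wb'))
for n in d: cv2.imwrite(f'pics/{n}0.png',d[n]['color']);print(n,d[n]['K'].tolist(),(-d[n]['R'].T@d[n]['t']).round(3))
E
```

```text
pics
0.0 [0.28698103 0.61022888 0.22990624] [ 2.18145605e-01  9.75915511e-01 -1.09999712e-03 -4.48527182e-04] [0.6657794  0.03528432 0.1512078 ]
scene [[541.1617893668385, 0.0, 277.87390322915587], [0.0, 541.1617893668385, 198.51084489525147], [0.0, 0.0, 1.0]] [-0.439 -0.718  1.018]
top [[442.1160608122196, 0.0, 284.2935955457864], [0.0, 442.1160608122196, 206.13961708220265], [0.0, 0.0, 1.0]] [ 0.3   -0.193  1.353]
```

View pics/scene0.png

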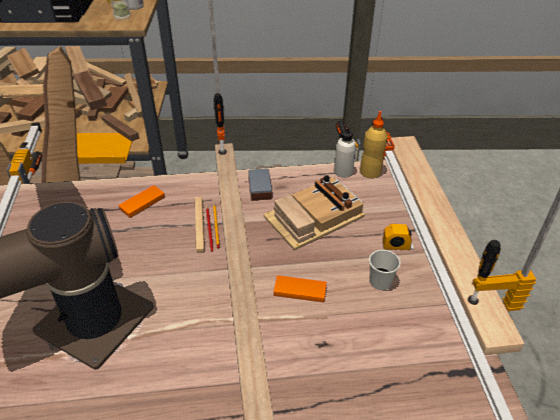

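View pics/top0.png

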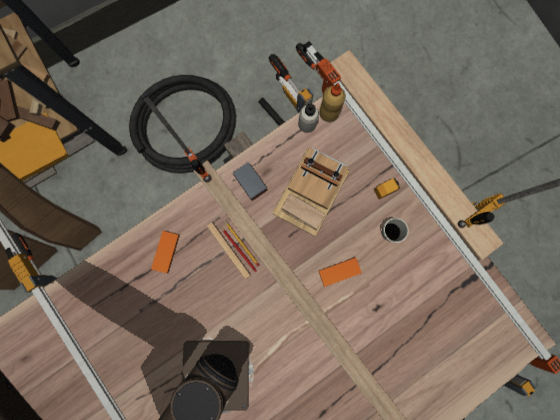

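The stack (top view ≈ (300,213), scene ≈ (293,215)) sits on the jig. The fence is at top (325,167), scene (333,193). The orange look-alikes at scene (142,201) and (300,289) lie on the table away from the jig, so the wood-coloured piece on the stack is the one meant. Next I'll make an enlarged crop to confirm it.

```bash
python3 - <<'E'
import cv2,pickle,numpy as np
d=pickle.load(open('d0.pkl','rb'))
a=d['top']['color'][135:245,260:360];b=d['scene']['color'][165:255,255:375]
a=cv2.resize(a,None,fx=4,fy=4,interpolation=cv2.INTER_CUBIC);b=cv2.resize(b,(400,300),interpolation=cv2.INTER_CUBIC)
o=np.zeros((440,800,3),np.uint8);o[:,:400]=a;o[:300,400:]=b
cv2.imwrite('pics/crop0.png',o)
E
```

```text
(no output)
```

View pics/crop0.png

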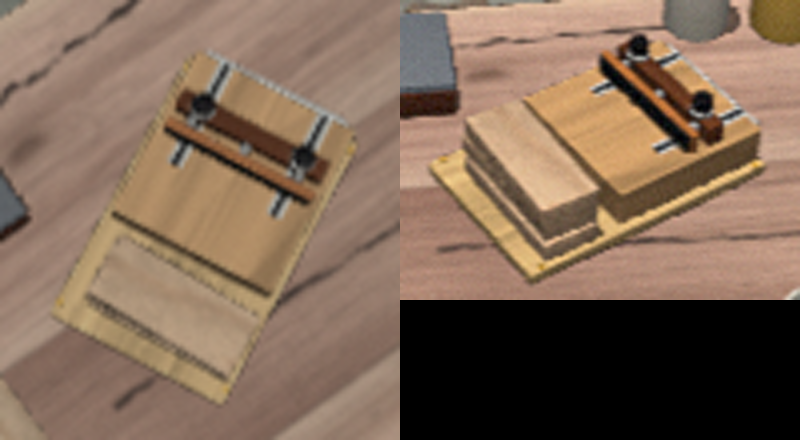

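```bash
cat > h.py <<'E'
import numpy as np
def ray(c,p):
    u=np.linalg.inv(c['K'])@[p[0],p[1],1.]; return -c['R'].T@c['t'], c['R'].T@u
def onz(c,p,z):
    o,v=ray(c,p); return o+v*(z-o[2])/v[2]
def tri(c1,p1,c2,p2):
    A=[];b=[]
    for c,p in((c1,p1),(c2,p2)):
        o,v=ray(c,p);v=v/np.linalg.norm(v);M=np.eye(3)-np.outer(v,v);A.append(M);b.append(M@o)
    return np.linalg.lstsq(np.vstack(A),np.hstack(b),rcond=None)[0]
E
python3 - <<'E'
import pickle,numpy as np
from h import *
d=pickle.load(open('d0.pkl','rb'));T,S=d['top'],d['scene']
t=lambda x,y:(260+x/4,135+y/4); s=lambda x,y:(255+(x-400)/3.3333,165+y/3.3333)
np.set_printoptions(precision=4,suppress=True)
tc=dict(LT=t(120,235),RT=t(262,312),RB=t(232,376),LB=t(88,295));sc=dict(LT=s(525,95),RT=s(598,190),RB=s(540,230),LB=s(465,120))
P={}
for k in tc: P[k]=onz(T,tc[k],.066);print(k,P[k],onz(S,sc[k],.066),tri(T,tc[k],S,sc[k]))
B=[onz(T,t(*p),.046) for p in((113,213),(268,295),(207,50),(357,135))];print(B)
Bs=[onz(S,s(*p),.046) for p in((527,97),(611,195))];print(Bs)
dirs=[B[1]-B[0],P['RT']-P['LT'],P['RB']-P['LB']]
for v in dirs: print('y-angle',np.degrees(np.arctan2(v[1],v[0])),np.linalg.norm(v))
# base corners z=.012
C=[onz(T,t(*p),.012) for p in((52,312),(222,403))];v=C[1]-C[0];print(C,np.degrees(np.arctan2(v[1],v[0])),np.linalg.norm(v))
v=B[2]-B[0];print(np.degrees(np.arctan2(v[1],v[0])),np.linalg.norm(v))
F=[onz(T,t(*p),.066) for p in((163,128),(308,202))];v=F[1]-F[0];print('face',F,np.degrees(np.arctan2(v[1],v[0])),np.linalg.norm(v))
E
```

```text
LT [ 0.5248 -0.2166  0.066 ] [ 0.5338 -0.2214  0.066 ] [ 0.5265 -0.2202  0.0704]
RT [ 0.468 -0.321  0.066] [ 0.4645 -0.3212  0.066 ] [ 0.4679 -0.3206  0.063 ]
RB [ 0.4208 -0.2986  0.066 ] [ 0.4053 -0.3027  0.066 ] [ 0.4209 -0.2978  0.0503]
LB [ 0.4799 -0.1932  0.066 ] [ 0.484  -0.1943  0.066 ] [ 0.4805 -0.1945  0.0686]
[array([ 0.545 , -0.2117,  0.046 ]), array([ 0.4834, -0.3276,  0.046 ]), array([ 0.6716, -0.2829,  0.046 ]), array([ 0.606 , -0.3961,  0.046 ])]
[array([ 0.5529, -0.2136,  0.046 ]), array([ 0.4835, -0.3241,  0.046 ])]
y-angle -117.98996528491828 0.1312485462951608
y-angle -118.55140815790355 0.11882604270507865
y-angle -119.30237770799272 0.12089550987711783
[array([ 0.4742, -0.1658,  0.012 ]), array([ 0.4053, -0.2953,  0.012 ])] -118.0323281339623 0.14678547373287523
-29.359974123512693 0.14528028904270537
face [array([ 0.6059, -0.2484,  0.066 ]), array([ 0.5503, -0.3558,  0.066 ])] -117.33604271839087 0.12088669110939278
```

The crop confirms it. The top piece is the pale wooden block, crop corners (120,235), (262,312), (232,376) and (88,295). The bed edge runs (113,213)–(268,295) and the fence's front edge (163,128)–(308,202). Jig yaw is about −28°, and the fence rests at jig x ≈ 64. I'll push with both fingertips open, spread along jig y, moving along tool −x.

```bash
cat >> h.py <<'E'
from scipy.spatial.transform import Rotation as Ro
YAW=np.radians(-28.2)
JX=np.array([np.cos(YAW),np.sin(YAW),0]);JY=np.array([-JX[1],JX[0],0]);J0=np.array([.514,-.2697,0])+.006*JX
def j2w(x,y,z): return J0+x*JX+y*JY+np.array([0,0,z])
def w2j(p): p=np.array(p)-J0;return np.array([p@JX,p@JY,p[2]])*1000
def plan(s,w):
    R=Ro.from_quat(s['tcp_rot']); want=Ro.from_matrix(np.c_[-JX,JY,[0,0,-1]])
    print('tcp jig mm',w2j(s['eef_pos']).round(1),'shift mm',(R.inv().apply(np.array(w)-s['eef_pos'])*1000).round(1),'turn deg',np.degrees((R.inv()*want).as_rotvec()).round(2),'t',s['time'],'F jig',[round(float(s['contact_force']@v),2) for v in(JX,JY,np.array([0,0,1]))],s['opening'])
E
python3 - <<'E'
import pickle;from h import *;from plant import ctrl
d=pickle.load(open('d0.pkl','rb'));T=d['top'];s=ctrl.get_state()
for n,p in dict(clamp=(198,165),block=(250,180),orange=(165,252),bott=(308,118),corner=(340,60)).items(): print(n,onz(T,p,0).round(3))
w=j2w(-.11,-.008,.2);print(w);plan(s,[.46,.2,.23]);plan(s,w)
E
```

```text
clamp [0.626 0.07  0.   ]
block [ 0.579 -0.093  0.   ]
orange [0.355 0.162 0.   ]
bott [ 0.782 -0.275  0.   ]
corner [ 0.979 -0.379  0.   ]
[ 0.41856403 -0.22760515  0.2       ]
tcp jig mm [-621.9  668.3  230. ] shift mm [-331.2 -297.6    0.6] turn deg [-0.13 -0.02  3.  ] t 0.1 F jig [-0.07, 0.27, 0.43] 1.0008312158997472
tcp jig mm [-621.9  668.3  230. ] shift mm [-475.8 -702.    31.4] turn deg [-0.13 -0.02  3.  ] t 0.1 F jig [-0.07, 0.27, 0.43] 1.0008312158997472
```

```bash
python3 -m creep '[{"x":-28,"y":-30,"rz":0.3},{"x":-28,"y":-30,"rz":0.3},{"x":-28,"y":-30,"rz":0.3},{"x":-28,"y":-30,"rz":0.3},{"x":-28,"y":-30,"rz":0.3},{"x":-28,"y":-30,"rz":0.3},{"x":-28,"y":-30,"rz":0.3},{"x":-28,"y":-30,"rz":0.3},{"x":-28,"y":-30,"rz":0.3},{"x":-28,"y":-30,"rz":0.3}]'
python3 -c "
from h import *;from plant import ctrl;plan(ctrl.get_state(),j2w(-.11,-.008,.2))"
```

```text
tcp jig mm [-621.9  668.3  230. ] shift mm [-475.8 -702.    31.4] turn deg [-0.13 -0.02  3.  ] t 0.1 F jig [-0.07, 0.27, 0.43] 1.0008312158997472$[0]: bad value
```

```bash
python3 -m creep '[{"x":-28,"y":-30,"z":0,"rx":0,"ry":0,"rz":0.3,"grip":1},{"x":-28,"y":-30,"z":0,"rx":0,"ry":0,"rz":0.3,"grip":1},{"x":-28,"y":-30,"z":0,"rx":0,"ry":0,"rz":0.3,"grip":1},{"x":-28,"y":-30,"z":0,"rx":0,"ry":0,"rz":0.3,"grip":1},{"x":-28,"y":-30,"z":0,"rx":0,"ry":0,"rz":0.3,"grip":1},{"x":-28,"y":-30,"z":0,"rx":0,"ry":0,"rz":0.3,"grip":1},{"x":-28,"y":-30,"z":0,"rx":0,"ry":0,"rz":0.3,"grip":1},{"x":-28,"y":-30,"z":0,"rx":0,"ry":0,"rz":0.3,"grip":1},{"x":-28,"y":-30,"z":0,"rx":0,"ry":0,"rz":0.3,"grip":1},{"x":-28,"y":-30,"z":0,"rx":0,"ry":0,"rz":0.3,"grip":1}]'
python3 -c "
from h import *;from plant import ctrl;plan(ctrl.get_state(),j2w(-.11,-.008,.2))"
```

```text
time: 0.93
eef_pos: [0.4035, 0.2154, 0.231]
tcp_rot: [0.243, 0.97, -0.0, -0.0]
contact_force: [1.3, 0.2, 0.2]
opening: 0.998
finger_force: 0.0
tcp jig mm [-332.7  375.3  231. ] shift mm [-222.6 -383.4   31. ] turn deg [-0.01 -0.01  0.02] t 0.9333 F jig [1.06, 0.85, 0.24] 0.9981146127172953
```

```bash
python3 -m creep '[{"x":-27,"y":-31,"z":0,"rx":0,"ry":0,"rz":0,"grip":1},{"x":-27,"y":-31,"z":0,"rx":0,"ry":0,"rz":0,"grip":1},{"x":-26,"y":-32,"z":0,"rx":0,"ry":0,"rz":0,"grip":1},{"x":-26,"y":-32,"z":0,"rx":0,"ry":0,"rz":0,"grip":1},{"x":-20,"y":-36,"z":0,"rx":0,"ry":0,"rz":0,"grip":1},{"x":-20,"y":-36,"z":0,"rx":0,"ry":0,"rz":0,"grip":1},{"x":-15,"y":-38,"z":0,"rx":0,"ry":0,"rz":0,"grip":1},{"x":-15,"y":-38,"z":0,"rx":0,"ry":0,"rz":0,"grip":1},{"x":-12,"y":-39,"z":0,"rx":0,"ry":0,"rz":0,"grip":1},{"x":-12,"y":-39,"z":0,"rx":0,"ry":0,"rz":0,"grip":1}]'
python3 -c "
from h import *;from plant import ctrl;plan(ctrl.get_state(),j2w(-.11,-.008,.12))"
```

```text
time: 1.77
eef_pos: [0.4127, -0.1892, 0.231]
tcp_rot: [0.244, 0.97, 0.0, -0.0]
contact_force: [1.4, -0.2, -0.2]
opening: 0.999
finger_force: 0.0
tcp jig mm [-133.4   23.1  231. ] shift mm [-23.4 -31.1 111. ] turn deg [ 0.01 -0.01 -0.01] t 1.7667 F jig [1.31, 0.5, -0.16] 0.9985386603531174
```

```bash
python3 -m creep '[{"x":-4,"y":-6,"z":0,"rx":0,"ry":0,"rz":0,"grip":1},{"x":-5,"y":-10,"z":10,"rx":0,"ry":0,"rz":0,"grip":1},{"x":-5,"y":-10,"z":20,"rx":0,"ry":0,"rz":0,"grip":1},{"x":-4,"y":-5,"z":30,"rx":0,"ry":0,"rz":0,"grip":1},{"x":0,"y":0,"z":30,"rx":0,"ry":0,"rz":0,"grip":1},{"x":0,"y":0,"z":15,"rx":0,"ry":0,"rz":0,"grip":1},{"x":0,"y":0,"z":6,"rx":0,"ry":0,"rz":0,"grip":1},{"x":0,"y":0,"z":0,"rx":0,"ry":0,"rz":0,"grip":1},{"x":0,"y":0,"z":0,"rx":0,"ry":0,"rz":0,"grip":1},{"x":0,"y":0,"z":0,"rx":0,"ry":0,"rz":0,"grip":1}]'
python3 - <<'E'
from h import *;from plant import ctrl,optics
import pickle,cv2
plan(ctrl.get_state(),j2w(-.11,-.008,.06))
d={n:optics.read_camera(n) for n in('wrist','scene')};pickle.dump(d,open('d1.pkl','wb'))
o=np.zeros((420,800,3),np.uint8);o[:315,:420]=cv2.resize(d['wrist']['color'],(420,315));o[:300,420:800]=cv2.resize(d['scene']['color'][145:265,225:377],(380,300),interpolation=cv2.INTER_CUBIC)
cv2.imwrite('pics/c1.png',o)
E
```

```text
time: 2.6
eef_pos: [0.4159, -0.2235, 0.1218]
tcp_rot: [0.243, 0.97, -0.001, 0.001]
contact_force: [0.8, -0.0, -0.4]
opening: 1.003
finger_force: 0.0
tcp jig mm [-114.2   -5.6  121.8] shift mm [-4.1 -2.3 61.8] turn deg [-0.03  0.16  0.05] t 2.6 F jig [0.68, 0.35, -0.42] 1.0027739255618997
```

View pics/c1.png

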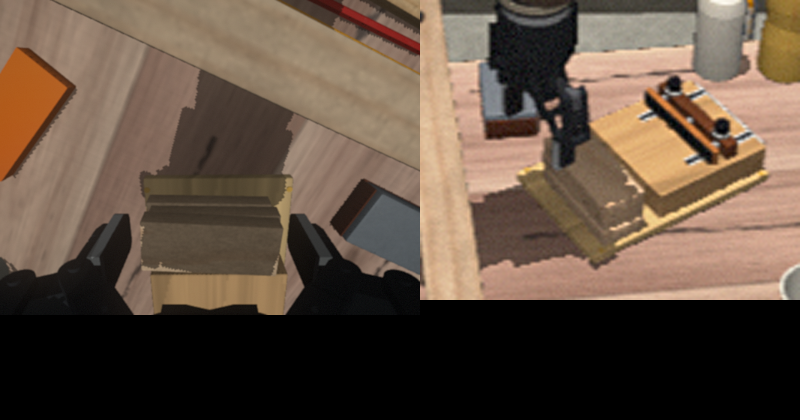

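Wrist view (image down = jig +x): the stack's near edges lie at display rows ~190–215, columns 142–283. The fingers straddle it symmetrically, with tips near (130,215) and (290,215). I'll enlarge the stack to get its yaw and near edge.

```bash
python3 - <<'E'
import pickle,cv2,numpy as np
d=pickle.load(open('d1.pkl','rb'))
a=d['wrist']['color'][225:375,180:395];a=cv2.convertScaleAbs(a,alpha=1.7,beta=0)
a=cv2.resize(a,None,fx=3.6,fy=3.6,interpolation=cv2.INTER_CUBIC);cv2.imwrite('pics/c2.png',a);print(a.shape)
E
```

```text
(540, 774, 3)
```

View pics/c2.png

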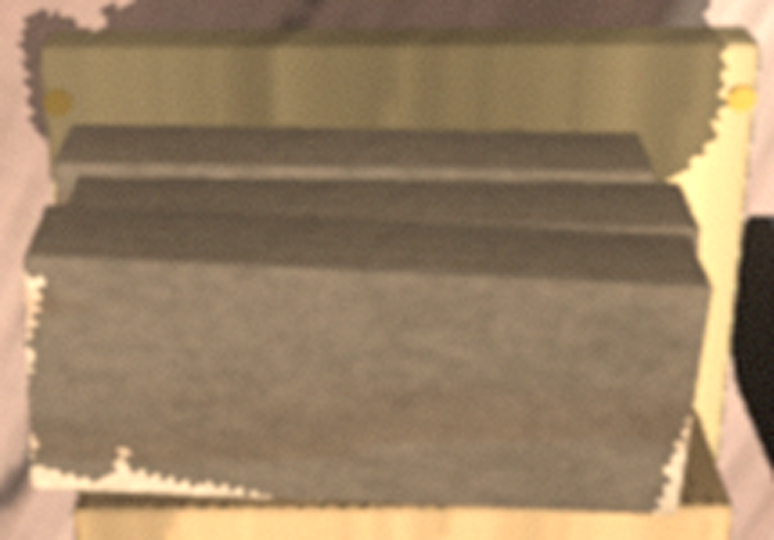

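```bash
python3 - <<'E'
import pickle;from h import *
W=pickle.load(open('d1.pkl','rb'))['wrist'];T=pickle.load(open('d0.pkl','rb'))['top']
q=lambda x,y:(180+x/3.6,225+y/3.6)
for n,z,ps in(('toptop',.066,((28,255),(708,290),(30,490),(680,512))),('topunder',.048,((48,207),(695,237))),('midtop',.048,((70,203),(692,232))),('midbot',.03,((78,180),(670,184))),('bottop',.03,((60,165),(652,180))),('botbot',.012,((75,128),(640,136))),('bed',.046,((78,500),(728,507))),('base',.012,((43,45),(753,42)))):
    P=[w2j(onz(W,q(*p),z)) for p in ps];v=P[1]-P[0];print(n,[p.round(1)[:2] for p in P],'yaw',np.degrees(np.arctan2(-v[0],v[1])*1).round(2))
# height of top near edge, from two views (left and right corner)
t=lambda x,y:(260+x/4,135+y/4)
for a,b in(((28,255),(88,290)),((708,290),(232,374))): print(w2j(tri(W,q(*a),T,t(*b))).round(1))
E
```

```text
toptop [array([-73.5, -62.4]), array([-66.7,  55.3]), array([-23.5, -66.1]), array([-18.6,  54.4])] yaw -3.33
topunder [array([-72.4, -63. ]), array([-66.2,  57.4])] yaw -2.95
midtop [array([-73.3, -58.9]), array([-67.3,  56.8])] yaw -2.96
midbot [array([-68. , -61.3]), array([-67.3,  56.7])] yaw -0.35
bottop [array([-71.4, -64.7]), array([-68.2,  53. ])] yaw -1.55
botbot [array([-70.4, -65.3]), array([-68.6,  54.2])] yaw -0.82
bed [array([ -3.3, -62.6]), array([-1.7, 70.2])] yaw -0.68
base [array([-89.4, -70.6]), array([-90.3,  76. ])] yaw 0.35
[-110.7    6.   174.2]
[-114.8  -22.4  182.6]
```

```bash
python3 - <<'E'
import pickle;from h import *;from plant import ctrl
D=pickle.load(open('d1.pkl','rb'));W,S=D['wrist'],D['scene'];T=pickle.load(open('d0.pkl','rb'))['top'];s=ctrl.get_state()
R=Ro.from_quat(s['tcp_rot']).as_matrix();e=np.array(s['eef_pos'])
def tool(c,p,ax,val):
    o,v=ray(c,p);o=R.T@(o-e);v=R.T@v;return ((o+v*(val-o[ax])/v[ax])*1000).round(1)
f=560/420
for y in(.0425,.0475):
  print('wrist L/R',[tool(W,(px*f,py*f),1,sg*y) for (px,py),sgs in(((130,215),(1,-1)),((122,213),(1,-1)),((290,215),(1,-1)),((297,213),(1,-1))) for sg in sgs])
for px,py in((563,165),(550,160),(574,160)):
  print('scene',[tool(S,(225+(px-420)/2.5,145+py/2.5),1,y) for y in(-.05,-.0425,.0425,.05)])
q=lambda x,y:(180+x/3.6,225+y/3.6);t=lambda x,y:(260+x/4,135+y/4)
for a,b in(((28,255),(232,374)),((708,290),(88,290))): print(w2j(tri(W,q(*a),T,t(*b))).round(1))
print('wristcam tool',R.T@(ray(W,(0,0))[0]-e))
E
```

```text
wrist L/R [array([ 162.7,   42.5, -274.4]), array([  7.1, -42.5, -12.8]), array([ 154.6,   42.5, -262.7]), array([ 15.1, -42.5, -24.5]), array([  8.3,  42.5, -14.8]), array([ 159.8,  -42.5, -269.5]), array([ 15.3,  42.5, -24.7]), array([ 152.9,  -42.5, -259.8])]
wrist L/R [array([ 171.9,   47.5, -289.8]), array([ -2.1, -47.5,   2.5]), array([ 162.8,   47.5, -276.7]), array([  6.9, -47.5, -10.5]), array([-0.6, 47.5,  0.2]), array([ 168.7,  -47.5, -284.5]), array([  7.2,  47.5, -10.8]), array([ 161. ,  -47.5, -273.6])]
scene [array([  0.3, -50. , -16.2]), array([ -4.6, -42.5,  -7.8]), array([-60.2,  42.5,  87. ]), array([-65.1,  50. ,  95.4])]
scene [array([ 15., -50., -30.]), array([ 10.2, -42.5, -21.8]), array([-43.8,  42.5,  71.5]), array([-48.6,  50. ,  79.8])]
scene [array([-12.2, -50. , -16.4]), array([-17.3, -42.5,  -8.1]), array([-74.2,  42.5,  86.7]), array([-79.2,  50. ,  95.1])]
[-71.2 -66.5  60.3]
[-69.8  53.3  71. ]
wristcam tool [ 0.0844729  -0.00024647 -0.14289012]
```

```bash
python3 -m creep '[{"x":0,"y":0,"z":10,"rx":0,"ry":0,"rz":0,"grip":1},{"x":0,"y":0,"z":20,"rx":0,"ry":0,"rz":0,"grip":1},{"x":0,"y":0,"z":20,"rx":0,"ry":0,"rz":0,"grip":1},{"x":0,"y":0,"z":16,"rx":0,"ry":0,"rz":0,"grip":1},{"x":0,"y":0,"z":9,"rx":0,"ry":0,"rz":0,"grip":1},{"x":-5,"y":0,"z":3,"rx":0,"ry":0,"rz":0,"grip":1},{"x":-8,"y":0,"z":0,"rx":0,"ry":0,"rz":0,"grip":1},{"x":-5,"y":0,"z":0,"rx":0,"ry":0,"rz":0,"grip":1},{"x":0,"y":0,"z":0,"rx":0,"ry":0,"rz":0,"grip":1},{"x":0,"y":0,"z":0,"rx":0,"ry":0,"rz":0,"grip":1}]'
python3 - <<'E'
from h import *;from plant import ctrl,optics
import pickle,cv2
plan(ctrl.get_state(),j2w(-.085,-.0035,.043))
d={n:optics.read_camera(n) for n in('wrist','scene')};pickle.dump(d,open('d2.pkl','wb'))
o=np.zeros((420,800,3),np.uint8);o[:400,:400]=cv2.resize(d['wrist']['color'][220:420,150:350],(400,400));o[:400,400:800]=cv2.resize(d['scene']['color'][175:255,250:330],(400,400),interpolation=cv2.INTER_CUBIC)
cv2.imwrite('pics/c3.png',cv2.convertScaleAbs(o,alpha=1.5))
E
```

```text
time: 3.53
eef_pos: [0.432, -0.2327, 0.0435]
tcp_rot: [0.244, 0.97, -0.001, 0.001]
contact_force: [0.0, 1.3, -0.2]
opening: 1.003
finger_force: 0.0
tcp jig mm [-95.8  -6.2  43.5] shift mm [-10.8   2.7   0.6] turn deg [-0.03  0.14  0.01] t 3.5333 F jig [-0.58, 1.18, -0.18] 1.0028233823592045
```

View pics/c3.png

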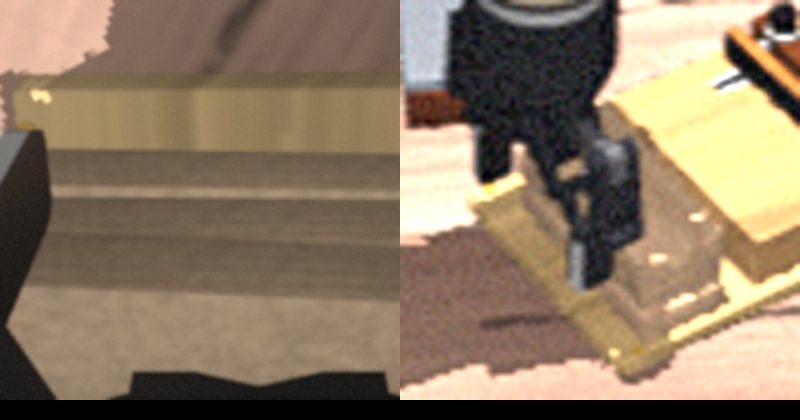

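Left: near-side finger tip around (20,130) beside the layered edges. Right: the −y fingertip bottom is at (582,290), in front of the stack's near face. I'll work out its height.

```bash
python3 - <<'E'
import pickle;from h import *;from plant import ctrl
D=pickle.load(open('d2.pkl','rb'));s=ctrl.get_state()
R=Ro.from_quat(s['tcp_rot']).as_matrix();e=np.array(s['eef_pos'])
def tool(c,p,ax,val):
    o,v=ray(c,p);o=R.T@(o-e);v=R.T@v;return ((o+v*(val-o[ax])/v[ax])*1000).round(1)
for p in((570,284),(582,291),(605,284)):
  print([tool(D['scene'],(250+(p[0]-400)/5,175+p[1]/5),1,y) for y in(-.0425,-.05,-.055)])
for p in((5,130),(40,130),(48,190)):
  print('w',[tool(D['wrist'],(150+p[0]/2,220+p[1]/2),1,y) for y in(-.0425,-.05,-.055)])
# middle-piece and top-piece edges near finger in scene: project
S=D['scene']
for x,y,z in((-75,-57,48),(-75,-57,66),(-75,-57,30)):
  c=S['R']@j2w(x/1e3,y/1e3,z/1e3)+S['t'];u=S['K']@c/c[2];print((u[0]-250)*5+400,(u[1]-175)*5)
E
```

```text
[array([  6.7, -42.5, -12.8]), array([ 11.7, -50. , -21.9]), array([ 15. , -55. , -27.9])]
[array([ -0.6, -42.5,  -3.9]), array([  4.4, -50. , -13. ]), array([  7.8, -55. , -19.1])]
[array([-14.6, -42.5,  -1.3]), array([ -9.4, -50. , -10.5]), array([ -6. , -55. , -16.6])]
w [array([ 19.9, -42.5, -35.8]), array([  8.6, -50. , -16.6]), array([  1. , -55. ,  -3.8])]
w [array([  9.7, -42.5, -18.5]), array([ -3.5, -50. ,   3.8]), array([-12.3, -55. ,  18.7])]
w [array([ -4.5, -42.5, -17.7]), array([-20.2, -50. ,   4.8]), array([-30.7, -55. ,  19.8])]
626.3882422702744 283.5773154831646
627.2804859532471 258.1640859066953
625.5114868157298 308.5494033488243
```

```bash
python3 -m creep '[{"x":-3,"y":0,"z":2,"rx":0,"ry":0,"rz":0,"grip":1},{"x":-3,"y":0,"z":0,"rx":0,"ry":0,"rz":0,"grip":1},{"x":-3,"y":0,"z":0,"rx":0,"ry":0,"rz":0,"grip":1},{"x":-3,"y":0,"z":0,"rx":0,"ry":0,"rz":0,"grip":1},{"x":-3,"y":0,"z":0,"rx":0,"ry":0,"rz":0,"grip":1},{"x":-3,"y":0,"z":0,"rx":0,"ry":0,"rz":0,"grip":1},{"x":-3,"y":0,"z":0,"rx":0,"ry":0,"rz":0,"grip":1},{"x":-3,"y":0,"z":0,"rx":0,"ry":0,"rz":0,"grip":1},{"x":-3,"y":0,"z":0,"rx":0,"ry":0,"rz":0,"grip":1},{"x":-2,"y":0,"z":0,"rx":0,"ry":0,"rz":0,"grip":1}]'
python3 - <<'E'
from h import *;from plant import ctrl,optics
import pickle,cv2
plan(ctrl.get_state(),j2w(-.049,-.0035,.0415))
d={n:optics.read_camera(n) for n in('wrist','scene')};pickle.dump(d,open('d3.pkl','wb'))
o=np.zeros((420,800,3),np.uint8);o[:400,:500]=cv2.resize(d['wrist']['color'][260:420,180:380],(500,400));o[:400,500:800]=cv2.resize(d['scene']['color'][175:255,270:330],(300,400),interpolation=cv2.INTER_CUBIC)
cv2.imwrite('pics/c4.png',cv2.convertScaleAbs(o,alpha=1.5))
E
```

```text
time: 4.47
eef_pos: [0.4567, -0.2457, 0.0403]
tcp_rot: [0.244, 0.97, -0.0, 0.0]
contact_force: [-0.5, 0.8, 0.3]
opening: 1.001
finger_force: 0.3
tcp jig mm [-67.9  -5.9  40.3] shift mm [-18.9   2.4  -1.2] turn deg [0.   0.02 0.  ] t 4.4667 F jig [-0.87, 0.49, 0.25] 1.0005507689685507
```

View pics/c4.png

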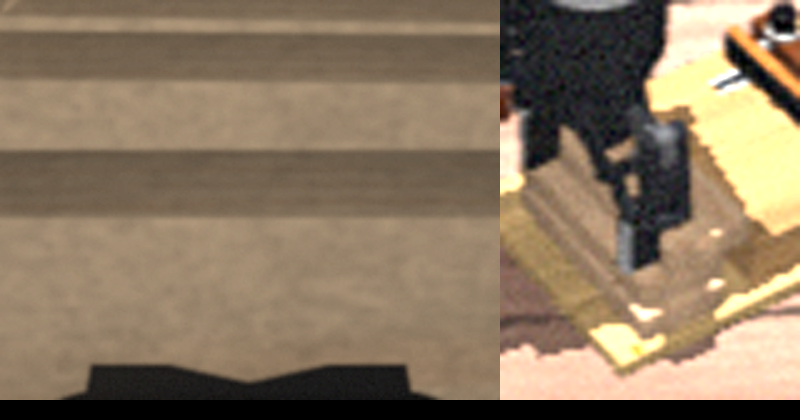

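The top piece is sliding and is square to the fingers. A strip of the middle piece's top shows between rows 80 and 150, and the lower pieces have not moved. I'll carry on.

```bash
python3 -m creep '[{"x":-3,"y":0,"z":0,"rx":0,"ry":0,"rz":0,"grip":1},{"x":-5,"y":0,"z":0,"rx":0,"ry":0,"rz":0,"grip":1},{"x":-5,"y":0,"z":0,"rx":0,"ry":0,"rz":0,"grip":1},{"x":-5,"y":0,"z":0,"rx":0,"ry":0,"rz":0,"grip":1},{"x":-5,"y":0,"z":0,"rx":0,"ry":0,"rz":0,"grip":1},{"x":-5,"y":0,"z":0,"rx":0,"ry":0,"rz":0,"grip":1},{"x":-5,"y":0,"z":0,"rx":0,"ry":0,"rz":0,"grip":1},{"x":-5,"y":0,"z":0,"rx":0,"ry":0,"rz":0,"grip":1},{"x":-5,"y":0,"z":0,"rx":0,"ry":0,"rz":0,"grip":1},{"x":-3,"y":0,"z":0,"rx":0,"ry":0,"rz":0,"grip":1}]'
python3 - <<'E'
from h import *;from plant import ctrl,optics
import pickle,cv2
plan(ctrl.get_state(),j2w(0,-.0035,.0415))
d={n:optics.read_camera(n) for n in('top','scene')};pickle.dump(d,open('d4.pkl','wb'))
o=np.zeros((420,800,3),np.uint8);o[:400,:400]=cv2.resize(d['top']['color'][140:240,265:365],(400,400),interpolation=cv2.INTER_CUBIC);o[:400,400:800]=cv2.resize(d['scene']['color'][170:250,280:360],(400,400),interpolation=cv2.INTER_CUBIC)
cv2.imwrite('pics/c5.png',cv2.convertScaleAbs(o,alpha=1.5))
E
```

```text
time: 5.4
eef_pos: [0.4975, -0.2676, 0.0404]
tcp_rot: [0.244, 0.97, -0.0, 0.0]
contact_force: [-0.7, 1.2, -0.6]
opening: 0.998
finger_force: 0.4
tcp jig mm [-21.6  -5.9  40.4] shift mm [-21.6   2.4  -1.1] turn deg [-0.    0.02  0.  ] t 5.4 F jig [-1.18, 0.69, -0.6] 0.998075540375611
```

View pics/c5.png

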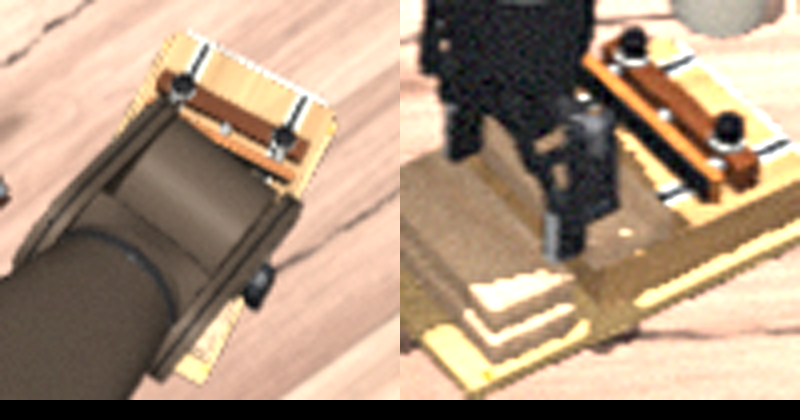

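Lower pair undisturbed at (520,300) in the right half. The piece is on the bed with the fence gap still open. I'll go on by feel.

```bash
python3 -m creep '[{"x":-2,"y":0,"z":0,"rx":0,"ry":0,"rz":0,"grip":1},{"x":-2,"y":0,"z":0,"rx":0,"ry":0,"rz":0,"grip":1},{"x":-2,"y":0,"z":0,"rx":0,"ry":0,"rz":0,"grip":1},{"x":-2,"y":0,"z":0,"rx":0,"ry":0,"rz":0,"grip":1},{"x":-2,"y":0,"z":0,"rx":0,"ry":0,"rz":0,"grip":1},{"x":-2,"y":0,"z":0,"rx":0,"ry":0,"rz":0,"grip":1},{"x":-2,"y":0,"z":0,"rx":0,"ry":0,"rz":0,"grip":1},{"x":-2,"y":0,"z":0,"rx":0,"ry":0,"rz":0,"grip":1},{"x":-1,"y":0,"z":0,"rx":0,"ry":0,"rz":0,"grip":1},{"x":0,"y":0,"z":0,"rx":0,"ry":0,"rz":0,"grip":1}]'
python3 -c "
from h import *;from plant import ctrl;plan(ctrl.get_state(),j2w(0,-.0035,.0415))"
```

```text
time: 6.33
eef_pos: [0.5122, -0.2755, 0.0404]
tcp_rot: [0.244, 0.97, -0.0, 0.0]
contact_force: [0.4, -0.8, -0.2]
opening: 0.997
finger_force: 0.0
tcp jig mm [-4.9 -5.9 40.4] shift mm [-4.9  2.4 -1.1] turn deg [-0.    0.03  0.  ] t 6.3333 F jig [0.74, -0.52, -0.22] 0.9972077777760724
```

```bash
python3 -m creep '[{"x":-1,"y":0,"z":0,"rx":0,"ry":0,"rz":0,"grip":1},{"x":-1,"y":0,"z":0,"rx":0,"ry":0,"rz":0,"grip":1},{"x":-1,"y":0,"z":0,"rx":0,"ry":0,"rz":0,"grip":1},{"x":-1,"y":0,"z":0,"rx":0,"ry":0,"rz":0,"grip":1},{"x":-1,"y":0,"z":0,"rx":0,"ry":0,"rz":0,"grip":1},{"x":0,"y":0,"z":0,"rx":0,"ry":0,"rz":0,"grip":1},{"x":0,"y":0,"z":0,"rx":0,"ry":0,"rz":0,"grip":1},{"x":0,"y":0,"z":0,"rx":0,"ry":0,"rz":0,"grip":1},{"x":0,"y":0,"z":0,"rx":0,"ry":0,"rz":0,"grip":1},{"x":0,"y":0,"z":0,"rx":0,"ry":0,"rz":0,"grip":1}]'
python3 -c "
from h import *;from plant import ctrl;plan(ctrl.get_state(),j2w(0,-.0035,.0415))"
```

```text
time: 7.17
eef_pos: [0.5163, -0.2777, 0.0403]
tcp_rot: [0.244, 0.97, -0.0, 0.0]
contact_force: [-0.1, 0.2, 0.0]
opening: 1.0
finger_force: 0.0
tcp jig mm [-0.2 -5.9 40.3] shift mm [-0.2  2.4 -1.2] turn deg [-0.    0.02  0.  ] t 7.1667 F jig [-0.19, 0.1, 0.02] 0.9998837789946138
```

```bash
python3 -m creep '[{"x":-0.5,"y":0,"z":0,"rx":0,"ry":0,"rz":0,"grip":1},{"x":-0.5,"y":0,"z":0,"rx":0,"ry":0,"rz":0,"grip":1},{"x":-0.5,"y":0,"z":0,"rx":0,"ry":0,"rz":0,"grip":1},{"x":-0.5,"y":0,"z":0,"rx":0,"ry":0,"rz":0,"grip":1},{"x":-0.5,"y":0,"z":0,"rx":0,"ry":0,"rz":0,"grip":1},{"x":-0.5,"y":0,"z":0,"rx":0,"ry":0,"rz":0,"grip":1},{"x":-0.5,"y":0,"z":0,"rx":0,"ry":0,"rz":0,"grip":1},{"x":-0.5,"y":0,"z":0,"rx":0,"ry":0,"rz":0,"grip":1},{"x":-0.5,"y":0,"z":0,"rx":0,"ry":0,"rz":0,"grip":1},{"x":-0.5,"y":0,"z":0,"rx":0,"ry":0,"rz":0,"grip":1}]'
python3 -c "
from h import *;from plant import ctrl;plan(ctrl.get_state(),j2w(0,-.0035,.0415))"
```

```text
time: 8.0
eef_pos: [0.5207, -0.28, 0.0403]
tcp_rot: [0.244, 0.97, -0.0, 0.0]
contact_force: [-1.4, 0.7, 0.8]
opening: 0.996
finger_force: 0.6
tcp jig mm [ 4.8 -5.9 40.3] shift mm [ 4.8  2.4 -1.2] turn deg [-0.  0.  0.] t 8.0 F jig [-1.57, -0.05, 0.84] 0.9964893489005384
```

```bash
python3 -m creep '[{"x":-0.5,"y":0,"z":0,"rx":0,"ry":0,"rz":0,"grip":1},{"x":-0.5,"y":0,"z":0,"rx":0,"ry":0,"rz":0,"grip":1},{"x":-0.5,"y":0,"z":0,"rx":0,"ry":0,"rz":0,"grip":1},{"x":-0.5,"y":0,"z":0,"rx":0,"ry":0,"rz":0,"grip":1},{"x":-0.5,"y":0,"z":0,"rx":0,"ry":0,"rz":0,"grip":1},{"x":-0.5,"y":0,"z":0,"rx":0,"ry":0,"rz":0,"grip":1},{"x":-0.5,"y":0,"z":0,"rx":0,"ry":0,"rz":0,"grip":1},{"x":-0.5,"y":0,"z":0,"rx":0,"ry":0,"rz":0,"grip":1},{"x":0,"y":0,"z":0,"rx":0,"ry":0,"rz":0,"grip":1},{"x":0,"y":0,"z":0,"rx":0,"ry":0,"rz":0,"grip":1}]'
python3 -c "
from h import *;from plant import ctrl;plan(ctrl.get_state(),j2w(0,-.0035,.0415))"
```

```text
time: 8.83
eef_pos: [0.5234, -0.2815, 0.0403]
tcp_rot: [0.243, 0.97, 0.0, -0.001]
contact_force: [-5.9, 1.8, 4.4]
opening: 0.996
finger_force: 2.7
tcp jig mm [ 7.8 -5.9 40.3] shift mm [ 7.8  2.4 -1.2] turn deg [-0.   -0.15  0.04] t 8.8333 F jig [-6.04, -1.18, 4.36] 0.9960598429415676
```

```bash
python3 -m creep '[{"x":-0.4,"y":0,"z":0,"rx":0,"ry":0,"rz":0,"grip":1},{"x":-0.4,"y":0,"z":0,"rx":0,"ry":0,"rz":0,"grip":1},{"x":-0.4,"y":0,"z":0,"rx":0,"ry":0,"rz":0,"grip":1},{"x":0,"y":0,"z":0,"rx":0,"ry":0,"rz":0,"grip":1},{"x":0,"y":0,"z":0,"rx":0,"ry":0,"rz":0,"grip":1},{"x":0,"y":0,"z":0,"rx":0,"ry":0,"rz":0,"grip":1},{"x":0,"y":0,"z":0,"rx":0,"ry":0,"rz":0,"grip":1},{"x":0,"y":0,"z":0,"rx":0,"ry":0,"rz":0,"grip":1},{"x":0,"y":0,"z":0,"rx":0,"ry":0,"rz":0,"grip":1},{"x":0,"y":0,"z":0,"rx":0,"ry":0,"rz":0,"grip":1}]'
python3 - <<'E'
from h import *;from plant import ctrl,optics
import pickle,cv2
plan(ctrl.get_state(),j2w(0,-.0035,.0415))
d={n:optics.read_camera(n) for n in('wrist','scene')};pickle.dump(d,open('d5.pkl','wb'))
o=np.zeros((420,800,3),np.uint8);o[:400,:400]=cv2.resize(d['wrist']['color'][220:420,180:380],(400,400),interpolation=cv2.INTER_CUBIC);o[:400,400:800]=cv2.resize(d['scene']['color'][170:250,280:360],(400,400),interpolation=cv2.INTER_CUBIC)
cv2.imwrite('pics/c6.png',cv2.convertScaleAbs(o,alpha=1.5))
E
```

```text
time: 9.67
eef_pos: [0.5238, -0.2817, 0.0402]
tcp_rot: [0.243, 0.97, 0.001, -0.002]
contact_force: [-6.5, 2.7, 6.4]
opening: 1.0
finger_force: 3.8
tcp jig mm [ 8.3 -6.  40.2] shift mm [ 8.3  2.5 -1.2] turn deg [-0.   -0.26  0.06] t 9.6667 F jig [-6.99, -0.68, 6.43] 1.0003445839490266
```

View pics/c6.png

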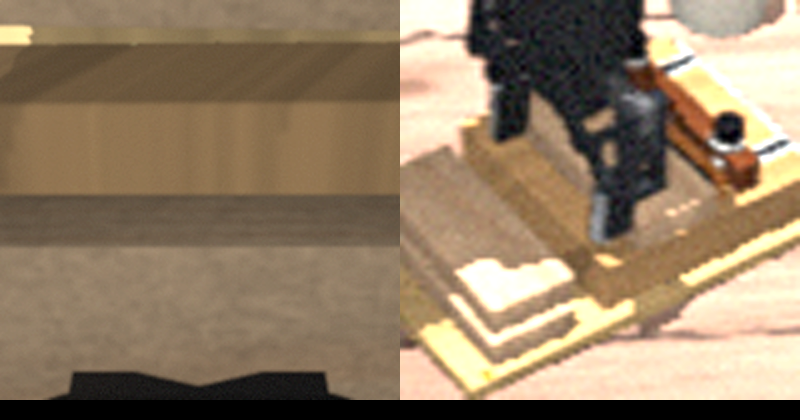

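The piece lies flat and square against the fence, with an even near edge at rows 195 and 245. The lower pair is still in place. I'll add a little more pressure, hold, then back off.

```bash
python3 -m creep '[{"x":-0.5,"y":0,"z":0,"rx":0,"ry":0,"rz":0,"grip":1},{"x":-0.5,"y":0,"z":0,"rx":0,"ry":0,"rz":0,"grip":1},{"x":-0.5,"y":0,"z":0,"rx":0,"ry":0,"rz":0,"grip":1},{"x":0,"y":0,"z":0,"rx":0,"ry":0,"rz":0,"grip":1},{"x":0,"y":0,"z":0,"rx":0,"ry":0,"rz":0,"grip":1},{"x":0,"y":0,"z":0,"rx":0,"ry":0,"rz":0,"grip":1},{"x":0,"y":0,"z":0,"rx":0,"ry":0,"rz":0,"grip":1},{"x":0,"y":0,"z":0,"rx":0,"ry":0,"rz":0,"grip":1},{"x":0,"y":0,"z":0,"rx":0,"ry":0,"rz":0,"grip":1},{"x":0,"y":0,"z":0,"rx":0,"ry":0,"rz":0,"grip":1}]'
python3 -c "
from h import *;from plant import ctrl;plan(ctrl.get_state(),j2w(0,-.0035,.0415))"
```

```text
time: 10.6
eef_pos: [0.5244, -0.2821, 0.0403]
tcp_rot: [0.243, 0.97, 0.001, -0.003]
contact_force: [-9.6, 4.2, 8.3]
opening: 0.994
finger_force: 4.9
tcp jig mm [ 9.1 -6.  40.3] shift mm [ 9.1  2.5 -1.2] turn deg [-0.01 -0.39  0.09] t 10.6 F jig [-10.47, -0.85, 8.3] 0.9939983789073459
```

```bash
python3 -m creep '[{"x":1,"y":0,"z":0,"rx":0,"ry":0,"rz":0,"grip":1},{"x":1,"y":0,"z":0,"rx":0,"ry":0,"rz":0,"grip":1},{"x":1.5,"y":0,"z":0,"rx":0,"ry":0,"rz":0,"grip":1},{"x":2,"y":0,"z":0,"rx":0,"ry":0,"rz":0,"grip":1},{"x":3,"y":0,"z":0,"rx":0,"ry":0,"rz":0,"grip":1},{"x":5,"y":0,"z":0,"rx":0,"ry":0,"rz":0,"grip":1},{"x":8,"y":0,"z":0,"rx":0,"ry":0,"rz":0,"grip":1},{"x":10,"y":0,"z":0,"rx":0,"ry":0,"rz":0,"grip":1},{"x":12,"y":0,"z":0,"rx":0,"ry":0,"rz":0,"grip":1},{"x":14,"y":0,"z":-3,"rx":0,"ry":0,"rz":0,"grip":1}]'
python3 -m creep '[{"x":15,"y":0,"z":-10,"rx":0,"ry":0,"rz":0,"grip":1},{"x":15,"y":0,"z":-20,"rx":0,"ry":0,"rz":0,"grip":1},{"x":15,"y":0,"z":-20,"rx":0,"ry":0,"rz":0,"grip":1},{"x":12,"y":0,"z":-20,"rx":0,"ry":0,"rz":0,"grip":1},{"x":8,"y":0,"z":-20,"rx":0,"ry":0,"rz":0,"grip":1},{"x":5,"y":0,"z":-15,"rx":0,"ry":0,"rz":0,"grip":1},{"x":0,"y":0,"z":-10,"rx":0,"ry":0,"rz":0,"grip":1},{"x":0,"y":0,"z":0,"rx":0,"ry":0,"rz":0,"grip":1},{"x":0,"y":0,"z":0,"rx":0,"ry":0,"rz":0,"grip":1},{"x":0,"y":0,"z":0,"rx":0,"ry":0,"rz":0,"grip":1}]'
python3 - <<'E'
from h import *;from plant import ctrl,optics
import pickle,cv2
plan(ctrl.get_state(),j2w(0,-.0035,.0415))
d={n:optics.read_camera(n) for n in('wrist','scene')}
o=np.zeros((420,800,3),np.uint8);o[:400,:400]=cv2.resize(d['wrist']['color'][220:420,180:380],(400,400),interpolation=cv2.INTER_CUBIC);o[:400,400:800]=cv2.resize(d['scene']['color'][170:250,280:360],(400,400),interpolation=cv2.INTER_CUBIC)
cv2.imwrite('pics/c7.png',cv2.convertScaleAbs(o,alpha=1.3))
E
```

```text
time: 11.43
eef_pos: [0.4747, -0.2552, 0.0428]
tcp_rot: [0.244, 0.97, 0.0, -0.0]
contact_force: [-1.3, -0.4, -0.2]
opening: 0.998
finger_force: 0.0
time: 12.27
eef_pos: [0.4138, -0.2225, 0.1572]
tcp_rot: [0.244, 0.97, 0.0, -0.001]
contact_force: [0.4, -0.5, -0.1]
opening: 1.001
finger_force: 0.0
tcp jig mm [-116.7   -5.8  157.2] shift mm [-116.8    2.2  115.5] turn deg [ 0.02 -0.1  -0.  ] t 12.2667 F jig [0.6, -0.25, -0.09] 1.0008331835292594
```

View pics/c7.png

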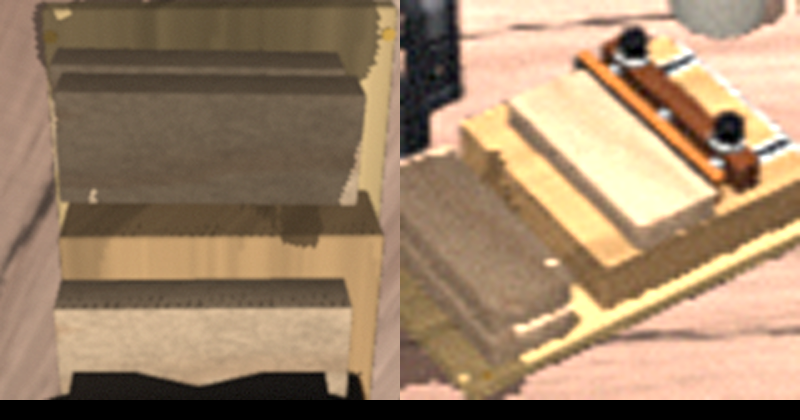

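The piece lies flat and square against the fence, with its near edge level at row 280 left and right. The two lower pieces are in place and the robot is clear, so I'm handing the job in.

```bash
python3 -c "
from plant import sign_off;print(sign_off())"
```

```text
the job is handed in; nothing more can be done
None
```

I slid the top piece onto the bed, pressed it square against the fence at about 10 N and held it there for over half a second. I then let go and handed the job in at about 12 s; the last picture showed it lying flat with the two lower pieces in place, but sign-off returned no verdict.

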